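# Fold back the counter cupboard's bifold door and pin it open

### The arm

A 6-joint arm with a two-finger parallel gripper is mounted at the origin on the work surface. World frame = base frame: x ahead of the robot, y to its left, z up, the work surface at z = 0. Lengths are in m, angles in degrees, forces in N, time in s.
With the tool pointing down it reaches from about 0.35 to 0.975 m from the base axis. Payload 17.4 kg.
Tool frame: the origin (TCP) lies midway between the tips of the shut fingers; the grasp point (between the pads) lies 19 mm behind it; z points along the fingers, y is the line along which they close (so a half turn about z gives the same grasp; the last joint's range is limited). The gripper opens to 85 mm and grips with 20 to 120 N. Pads are 22 mm wide; open, the fingers measure 114 mm over their backs; the gripper's body (76 mm by 85 mm) begins 54 mm behind the grasp point. The pads swing forward as they close: fully open they stand 13 mm farther back than shut.
Start: joints at [-69.832, 6.646, 82.598, -0, 90.757, -2.166], TCP at [0.256, -0.624, 0.231] pointing down, gripper open.
Joint ranges: [-162.19, 162.19], [-47.58, 125.68], [4.15, 143.07], [-65.23, 245.23], [0.69, 171.88], [-170.13, 170.13]. Speed limits (degrees/s): [108.29, 108.29, 127.2, 180, 180, 180].

### API

Orientations are given as a 3x3 rotation matrix whose columns are the frame's x, y, z axes.
In Python, from plant import arm, optics, models gives the robot as it stands. The module is installed in compiled form; this text tells all that it offers.
- The arm moves only by the tool carry_out, never from a script. Its argument "plan" is one flat list of numbers, 6 for each row, row after row: the shift along the world's x, y, z in m, then the turn, a rotation vector about the world's x, y, z in degrees. In form: [dx, dy, dz, wx, wy, wz, dx, dy, dz, wx, wy, wz, ...]. A call has 1 to 12 rows; each row shifts and turns the commanded pose from where the row before left it; what a row does not reach is not made up. A row lasts 1/8 s, in which the tool goes at most 62.5 mm and 10.7 degrees, less where a joint would pass 70% of its speed; a pose out of reach is approached as far as the arm can. A call is refused whole if a number of a shift passes 0.0625 or a number of a turn 10.7, either way. A call with a gripper value outside its range is refused whole. "jaw" is the closure, from -1 (fully open) to 1 (shut), set as the call begins (left out, the last holds). The fingers move at their own pace and stop on an object; "grip_force" is the grip in N (left out, the last holds). Time passes only in rows, so rows that do not move let the fingers close. It gives the time, the measured TCP pose, the force, the opening and the grip force at its end, in the units of the state.
- arm.read_state(): the state, without advancing time (a new reading comes with each control period).
- optics.capture(name): name is "scene" or "top" or "wrist"; returns a dict with "pixels" (420x560x3 uint8, red, green, blue), "vfov" (degrees; the focal length in pixels is half the picture's height over the tangent of half this angle, whatever the lens; pixels are square), "cx", "cy" (the principal point, pixels), "D" ([k1, k2, p1, p2, k3] as OpenCV has them; the pictures are not rectified), "rvec" (rotation vector, rad) and "tvec" (3), from world to camera coordinates, as OpenCV has them. Camera axes: x right, y down, z forward; pixel columns grow to the right and rows downward; lengths in m; the calibration is good to about 2 mm. A picture is of the moment at which its call begins. There is no depth.
- arm.finish_job(): hands the job in; it is judged then, once.
Trained networks look in a picture, given as the dict that the camera call returned (one of the last four; its "shot" number tells which), for a name from the list of things; names that differ only in an ending like _2 or _b are one class to them, and where a whole thing is asked for, a point or a joint stands for the part that bears it (a point fixed in the world has none). Each returns a list of dicts, best first, with "p" (0 to 1); they miss things now and then, are a little off and sometimes report something else, mostly with a low value. They report only what shows in the picture. A call takes as long as a camera call.
- models.trace(label, picture): "region" (420x560 bool, what is visible of it) and "extent" ([left, top, right, bottom] in pixels, round what is visible of it).
- models.tip_of(label, picture): "position" ([row, column] in pixels: a listed point, or the origin of a listed thing).
The state is a dict: "clock": time; "joint_positions": joint angles; "dq": joint speeds; "effort": joint torques, N m; "tcp_pos": TCP position; "orientation": TCP orientation; "ft_force": force on the tool from outside, world axes, zero at the start; "wrist_torque": the same for the moment, N m; "gripper_width": finger opening in m; "grasp_force": force on a finger pad.
Only numpy, scipy, OpenCV 4.12 (cv2) and the standard library are available. Lean on these libraries where they do the work, as an engineer would, in place of code of your own. Each camera call takes 0.05 s, during which the arm holds its last target. There are 200 camera calls.

### The job

Pull the cupboard's bifold door open by its post handle so that both leaves fold along the track, until you feel the roller press firmly, about 8 N, on the keeper's rubber buffer, without slamming or forcing it. Then let go, take the loose steel pin from its stand and put it fully down into the keeper's hole, behind the roller, so that the door is held open. Leave the ramekin and the jar on the cupboard and the measuring cups where they are.

Things in the scene. Friction and masses are not known exactly. Their poses are not given: they have to be found in the camera images.
- cupboard: Wooden counter cupboard, fixed, 360 mm wide, 200 tall. Origin on the counter, mid-width, under the door track (plane of the shut leaves' inner faces). x points into the cupboard (carcass 4 to 204 mm), y along the track, z up. The track, two aluminium strips with the roller between, runs the full width at x -14 to 14, z 204 to 222 mm, above the leaves.
- leaf_a (a joint): Fold angle of the door, rad: 0 shut, at most 1.45. The left (+y) leaf, hinged at hinge, turns clockwise from above by this angle; the right leaf, hinged to it at fold, stands turned as far counter-clockwise, so the fold comes out towards the robot. Starts 0.05 to 0.25; light friction (1 to 2 N at the handle); stays where left.
- hinge (a point): Hinge line of the left leaf on the cupboard: in the cupboard's frame x 0, y 160, z 187 mm. Each leaf is 160 mm from hinge line to hinge line, 12 mm thick, and spans 6 to 194 mm above the counter.
- fold (a point): Hinge line between the two leaves, at their inner faces, z 187 mm; 160 mm from hinge and from the roller's axis.
- handle: Upright steel post, 12 mm diameter, on the right leaf 35 mm from the fold line; an arm at its foot joins it to the leaf. Origin on its axis at grip height (187 mm up); post free from 43 mm below to 20 mm above it. Turns with the right leaf: x points to the leaf (outer face 42 mm away, inner face 54 mm), y along the leaf towards the fold.
- roller: Steel guide roller, 18 mm diameter, 15 tall, upright axis, in the track on the far end of the right leaf. Origin at its centre. It runs towards +y of the cupboard as the door folds. Pressing it on the buffer takes 1.5 to 2 times that force at the handle.
- keeper: Steel bracket clamped on the track, fixed, 46 mm across the track, 68 along it, 14 thick. Origin on its hole's axis at the track's top (222 mm up); axes as the cupboard's. A slightly soft rubber buffer on a screw hangs in the track at its +y end; how far it is screwed out is not told: the roller meets it with its centre at y 15 to 27 mm in this frame. A roller short of 12 mm blocks the hole.
- hole (a point): Centre of the mouth of the keeper's upright round through-hole, 8 mm in diameter with a 2 mm chamfer, 14 mm deep, at the keeper's top face, 236 mm above the counter. Below it the track is open for 30 mm.
- pin: Loose steel pin, about 50 g, standing upright: shank 6 mm in diameter and 34 mm long with a chamfered foot, then a round head 16 mm in diameter and 32 mm tall (total 66 mm). Origin at the tip (foot), z up along the pin. Fully in, the head rests on the keeper and the tip is 34 mm below the hole's mouth.
- pin_tip (a point): Tip of the pin (centre of its foot).
- stand: Fixed aluminium block, 60 x 60 x 40 mm, with one 8 mm hole in the middle in which the pin stands, its head resting on the block's top. Origin under its centre.
- ramekin: White ceramic ramekin, 82 mm wide, 45 mm tall, on the top of the cupboard towards its back; origin under its centre. Leave it there.
- jar: Glass jar with a steel cap, 56 mm wide, 85 mm tall, on the top of the cupboard towards its back; origin under its centre. Leave it there.
- cups: Nested stainless measuring cups, 84 mm wide, 42 mm tall, on the counter to the left of the cupboard; handles 75 mm long, pointing roughly to the robot. Origin under the bowl's centre. Leave them there.

How it is judged (in metres and radians):
On the way:
1. with the fingers on the handle, the roller is pressed on the buffer with at least 3 N for 0.1 s (contact force between handle and the fingers above 0.5 N and contact force between roller and anything else above 3 N and y of roller in the frame of keeper above 0.012 m), for 0.1 s.
At the end, for the whole second after the job is handed in: The roller is past the hole (its centre over 12 mm beyond the hole's axis towards the buffer) and the pin is at rest in the keeper's hole: upright within 0.1 rad, tip within 4 mm of the hole's axis and at least 31 mm below its mouth (34 mm is fully in) (y of roller in the frame of keeper above 0.012 m and horizontal distance between pin_tip and hole below 0.004 m and z of pin_tip in the frame of hole below -0.031 m and angle between pin's own z axis and vertical below 0.1 rad and linear speed of pin below 0.02 m/s); the robot touches nothing.
It fails at once if the roller is slammed or pressed over 20 N (contact force between roller and anything else above 20 N).
It fails at once if the ramekin, jar or measuring cups moved more than 25 mm (distance of any of ramekin, jar, cups from where it was at the start of the episode above 0.025 m).
It also fails if it takes over 61 s, if anything falls off the work surface, if the arm or the gripper's body presses on something with over 40 N, if the wrist force passes 120 N, or if a joint passes its speed limit or range.

## Working session

There is one attempt and no reset: what is moved stays moved. The work goes in short steps, Python scripts to look and compute and a tool call to move; the robot and the scene stay as the last step left them, time stands still between calls to the robot, and variables do not carry over. Pictures are saved under pics/ and viewed, at most 10 in all, crops included, and the job is handed in when it is done.

Besides the shell and the picture viewer there is one more tool, called after "Emit:" as name(argument=value, ...) on one line, values as JSON. carry_out: Moves the arm, as the interface text tells. Its arguments: {"type":"object","properties":{"plan":{"type":"array","items":{"type":"number"}},"jaw":{"type":"number"},"grip_force":{"type":"number"}},"required":["plan"]}

```bash
mkdir -p pics; cat > h.py <<'E'
import numpy as np, cv2
from plant import arm, optics, models
def cam(c):
    f=210/np.tan(np.radians(c["vfov"])/2)
    K=np.array([[f,0,c["cx"]],[0,f,c["cy"]],[0,0,1.]])
    R=cv2.Rodrigues(np.array(c["rvec"],float))[0]; t=np.array(c["tvec"],float).ravel()
    return K,np.array(c["D"],float),R,t
def ray(c,rc):
    K,D,R,t=cam(c)
    u=cv2.undistortPoints(np.array([[[rc[1],rc[0]]]],float),K,D).ravel()
    d=R.T@np.array([u[0],u[1],1]); return -R.T@t,d
def onz(c,rc,z):
    o,d=ray(c,rc); return o+d*(z-o[2])/d[2]
def proj(c,P):
    K,D,R,t=cam(c); return cv2.projectPoints(np.array(P,float).reshape(-1,1,3),np.array(c["rvec"],float),t,K,D)[0].reshape(-1,2)
def save(c,n): cv2.imwrite("pics/"+n+".png",c["pixels"][:,:,::-1])
E
python3 - <<'E'
from h import *
Z=dict(hinge=.187,fold=.187,handle=.187,roller=.213,keeper=.222,hole=.236,pin=None,stand=0,ramekin=.2,jar=.2,cups=0,cupboard=0,pin_tip=.006)
np.set_printoptions(precision=4,suppress=True)
for n in("scene","top"):
    c=optics.capture(n); save(c,n+"0"); print(n,ray(c,(210,280)))
    for k,z in Z.items():
        for m in models.tip_of(k,c)[:2]:
            print(k,round(m["p"],2),np.round(m["position"],1), onz(c,m["position"],z if z is not None else .006))
print(arm.read_state())
E
```

```text
scene (array([ 0.9443, -0.5321,  1.1613]), array([-0.2832,  0.4639, -0.8394]))
hinge 0.72 [143.  334.1] [0.6271 0.2318 0.187 ]
fold 0.64 [185.1 287.2] [0.5951 0.0709 0.187 ]
fold 0.45 [176.  299.2] [0.6053 0.1063 0.187 ]
handle 0.54 [186.5 259. ] [0.5436 0.0353 0.187 ]
roller 0.53 [183.3 282.9] [0.5941 0.0541 0.213 ]
roller 0.47 [233.5 257.1] [ 0.614  -0.0809  0.213 ]
hole 0.67 [173.5 296.8] [0.6147 0.0773 0.236 ]
pin 0.48 [308.5 144.6] [ 0.4277 -0.2859  0.006 ]
stand 0.56 [311.6 147.3] [ 0.4352 -0.2874  0.    ]
ramekin 0.69 [233.8 314.8] [ 0.7118 -0.0137  0.2   ]
jar 0.88 [184.  367.1] [0.7483 0.1561 0.2   ]
cups 0.91 [135.2 301.9] [0.4751 0.3566 0.    ]
cupboard 0.23 [142.1 335.1] [0.5671 0.3828 0.    ]
top (array([ 0.4642, -0.0046,  1.1446]), array([ 0.1187,  0.0379, -0.9923]))
hinge 0.78 [190.8 197.4] [0.6272 0.2246 0.187 ]
hinge 0.55 [203.4 269. ] [0.5945 0.0572 0.187 ]
fold 0.74 [205.2 260.8] [0.5906 0.0762 0.187 ]
fold 0.57 [188.3 195.6] [0.6332 0.2289 0.187 ]
handle 0.64 [229.1 282.5] [0.5345 0.0267 0.187 ]
roller 0.49 [190.8 331. ] [ 0.617  -0.0842  0.213 ]
keeper 0.55 [187.
[... 250 characters left out ...]
0.8] [0.4762 0.3686 0.    ]
cupboard 0.86 [204.1 267.5] [0.618  0.0734 0.    ]
pin_tip 0.37 [208.9 261. ] [0.6042 0.091  0.006 ]
{'clock': 1.4, 'joint_positions': array([-69.832 ,   6.6465,  82.598 ,   0.0005,  90.7571,  -2.1644]), 'dq': array([-0.1681, -0.012 ,  0.025 , -0.0262,  0.0914,  0.081 ]), 'effort': array([ -0.0002, -73.1732, -63.2644,  -0.0001,   0.0005,   0.    ]), 'tcp_pos': array([ 0.2565, -0.6244,  0.2313]), 'orientation': array([[ 0.925,  0.38 , -0.   ],
       [ 0.38 , -0.925,  0.   ],
       [ 0.   , -0.   , -1.   ]]), 'ft_force': array([-0.1347,  0.3145, -0.4147]), 'wrist_torque': array([-0.0122, -0.0258,  0.0188]), 'grasp_force': 0.0, 'gripper_width': 0.08515144318988509}
```

View pics/top0.png

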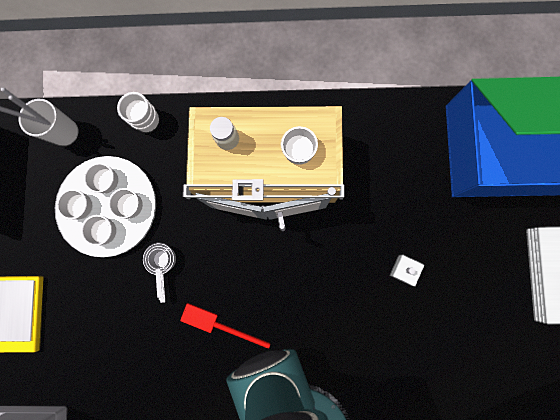

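View pics/scene0.png

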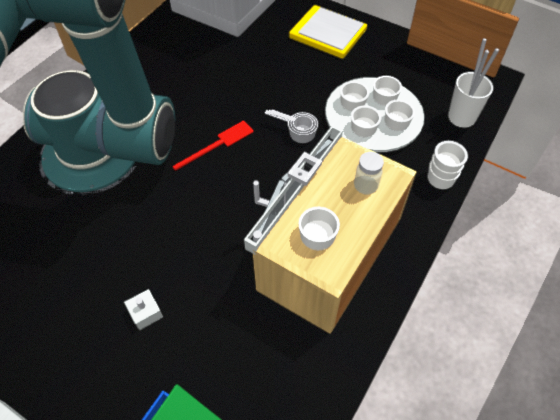

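The top view shows the track along row ~190 (cols 184–343), the keeper at cols 233–263 with its hole at (189,257), and the roller at (190,331). The handle foot is at (229,282) and the stand at (270,407). The scene view agrees. Next I fit the cupboard pose and fold angle.

```bash
python3 - <<'E'
from h import *
from scipy.optimize import least_squares
np.set_printoptions(precision=4,suppress=True)
cs={n:optics.capture(n) for n in("top","scene")}
obs=[("top",(184,185.5),(14,180,222)),("top",(343.5,185.5),(14,-180,222)),("top",(343.5,198),(-14,-180,222)),("top",(184,197.5),(-14,180,222)),
("top",(188.5,107),(204,180,200)),("top",(341.5,107),(204,-180,200)),
("scene",(414.5,174),(204,180,200)),("scene",(331,322.5),(204,-180,200))]
def pts(p,L):
    x,y,a=p; c,s=np.cos(a),np.sin(a); L=np.array(L)/1e3
    return np.array([x+c*L[0]-s*L[1],y+s*L[0]+c*L[1],L[2]])
def th(t):
    s,c=np.sin(t),np.cos(t)
    return dict(fold=(-160*s,160-160*c,187),roller=(0,160-320*c,213),handle=(-125*s-54*c,160-195*c-54*s,187))
det=[("top",(282.5,229.1),"handle"),("top",(331,190.8),"roller"),("scene",(257.1,233.5),"roller"),("scene",(259,186.5),"handle")]
def res(q,raw=False):
    r=[proj(cs[n],pts(q[:3],L))[0]-np.array(uv) for n,uv,L in obs]
    H=th(q[3]); r+=[proj(cs[n],pts(q[:3],H[k]))[0]-np.array(uv) for n,uv,k in det]
    r+=[proj(cs["top"],pts(q[:3],(0,q[4]*1e3,236)))[0]-np.array((257,189)),proj(cs["scene"],pts(q[:3],(0,q[4]*1e3,236)))[0]-np.array((296.8,173.5))]
    return np.array(r) if raw else np.ravel(r)
s=least_squares(res,[.62,.07,0,.2,.01],loss="soft_l1"); q=s.x
print(q, np.degrees(q[2])); print(res(q,True))
print("hole",pts(q,(0,q[4]*1e3,236)))
for t in (q[3],.4,.6,.8,1.0,1.1,1.15,1.2,1.3):
    H=th(t); print(round(t,3),pts(q,H["handle"]),"roller rel hole",H["roller"][1]-q[4]*1e3)
# crop view
im=cs["top"]["pixels"][160:250,170:350]; a=cv2.resize(im,None,fx=4,fy=4,interpolation=cv2.INTER_CUBIC)
im=cs["scene"]["pixels"][120:250,230:360]; b=cv2.resize(im,None,fx=1.8,fy=1.8,interpolation=cv2.INTER_CUBIC)
o=np.zeros((594,720,3),np.uint8); o[:360]=a; o[360:,:234]=b
cv2.imwrite("pics/crop1.png",o[:,:,::-1])
np.save("q.npy",q)
E
```

```text
[ 0.6174  0.068  -0.0248  0.2327  0.0112] -1.4203025177808355
[[ -0.242   -0.8551]
 [  0.3754  -0.0113]
 [  0.4671  -0.0622]
 [ -0.7662  -0.6049]
 [  1.1625   0.4037]
 [  0.7007   0.0418]
 [  0.709   -2.3172]
 [  5.1892 -24.7365]
 [ -0.473   -0.2277]
 [ -0.3394   1.4709]
 [ -0.7654   0.8301]
 [ -5.1021   0.74  ]
 [  0.5123   1.1576]
 [  1.6633   0.0059]]Traceback (most recent call last):
  File "<stdin>", line 22, in <module>
  File "<stdin>", line 9, in pts
ValueError: too many values to unpack (expected 3)
```

```bash
cat >> h.py <<'E'
q=np.array([.6174,.068,-.0248,.2327,.0112])
def pts(L,p=q):
    x,y,a=p[:3]; c,s=np.cos(a),np.sin(a); L=np.array(L)/1e3
    return np.array([x+c*L[0]-s*L[1],y+s*L[0]+c*L[1],L[2]])
def th(t):
    s,c=np.sin(t),np.cos(t)
    return dict(fold=(-160*s,160-160*c,187),roller=(0,160-320*c,213),handle=(-125*s-54*c,160-195*c-54*s,187))
E
python3 - <<'E'
from h import *
np.set_printoptions(precision=4,suppress=True)
print("hole",pts((0,q[4]*1e3,236)))
for t in (q[3],.3,.4,.5,.6,.7,.8,.9,1.0,1.05,1.1,1.15,1.2,1.25):
    H=th(t); s,c=np.sin(t),np.cos(t);g=np.degrees(np.arctan2(195*s-54*c,-125*c+54*s)+q[2])
    print(round(t,3),pts(H["handle"]),"tangent deg",round(g%360,1),"roller rel hole",H["roller"][1]-q[4]*1e3)
E
```

```text
hole [0.6177 0.0792 0.236 ]
0.233 [0.535  0.0278 0.187 ] tangent deg 182.5 roller rel hole -162.5751383769139
0.3 [0.5279 0.028  0.187 ] tangent deg 175.2 roller rel hole -156.9076765201939
0.4 [0.518  0.0298 0.187 ] tangent deg 163.0 roller rel hole -145.93951808092322
0.5 [0.5092 0.0337 0.187 ] tangent deg 149.8 roller rel hole -132.02641980491927
0.6 [0.5015 0.0394 0.187 ] tangent deg 136.5 roller rel hole -115.30739677109706
0.7 [0.495  0.0471 0.187 ] tangent deg 124.4 roller rel hole -95.94949993103633
0.8 [0.4898 0.0566 0.187 ] tangent deg 113.9 roller rel hole -74.14614699109292
0.9 [0.4859 0.0677 0.187 ] tangent deg 105.1 roller rel hole -50.11518984661261
1.0 [0.4833 0.0805 0.187 ] tangent deg 97.9 roller rel hole -24.096737877804724
1.05 [0.4825 0.0875 0.187 ] tangent deg 94.7 roller rel hole -10.42273532535263
1.1 [0.4821 0.0948 0.187 ] tangent deg 91.9 roller rel hole 3.6492411438152494
1.15 [0.4821 0.1024 0.187 ] tangent deg 89.2 roller rel hole 18.08401891706963
1.2 [0.4823 0.1104 0.187 ] tangent deg 86.8 roller rel hole 32.84551856746444
1.25 [0.483  0.1186 0.187 ] tangent deg 84.6 roller rel hole 47.89684403351403
```

Emit:
carry_out(plan=[0.0232,0.0543,0.0057,0,0,5.6,0.0232,0.0543,0.0057,0,0,5.6,0.0232,0.0543,0.0057,0,0,5.6,0.0232,0.0543,0.0057,0,0,5.6,0.0232,0.0543,0.0057,0,0,5.6,0.0232,0.0543,0.0057,0,0,5.6,0.0232,0.0543,0.0057,0,0,5.6,0.0232,0.0543,0.0057,0,0,5.6,0.0232,0.0543,0.0057,0,0,5.6,0.0232,0.0543,0.0057,0,0,5.6,0.0232,0.0543,0.0057,0,0,5.6,0.0232,0.0543,0.0057,0,0,5.6], jaw=0.15, grip_force=20)

```text
clock: 3.0
tcp_pos: [0.5353, 0.0292, 0.3002]
orientation: [[0.005, 1.0, 0.001], [1.0, -0.005, -0.0], [-0.0, 0.001, -1.0]]
ft_force: [0.5, -1.5, 0.0]
gripper_width: 0.0364
grasp_force: 0.0
```

```bash
python3 - <<'E'
from h import *
np.set_printoptions(precision=4,suppress=True)
c=optics.capture("wrist"); save(c,"w1"); print(ray(c,(210,280)))
for k,z in dict(handle=.187,hole=.236,roller=.213,fold=.187).items():
    for m in models.tip_of(k,c)[:2]: print(k,round(m["p"],2),np.round(m["position"]),onz(c,m["position"],z))
t=models.trace("handle",c)[:1]
for m in t: print(m["p"],m["extent"])
s=arm.read_state(); print(s["clock"],s["tcp_pos"],s["orientation"],s["gripper_width"],s["joint_positions"],s["ft_force"])
print(proj(c,pts(th(q[3])["handle"])))
E
```

```text
(array([0.5355, 0.1032, 0.4441]), array([-0.002 , -0.2951, -0.9555]))
handle 0.94 [205. 290.] [0.5435 0.0284 0.187 ]
hole 0.89 [149. 412.] [0.6232 0.0806 0.236 ]
fold 0.63 [153. 340.] [0.5847 0.0725 0.187 ]
0.94 [282.9, 177.8, 331.6, 216.3]
3.3 [0.5347 0.0266 0.2996] [[ 0.0091  1.     -0.0001]
 [ 1.     -0.0091 -0.0002]
 [-0.0002 -0.0001 -1.    ]] 0.03610213154598942 [  0.1248 -11.3989  93.8211  -0.0113  97.5832   0.6466] [ 0.0442 -0.2615  0.3458]
[[280.0079 205.5213]]
```

View pics/w1.png

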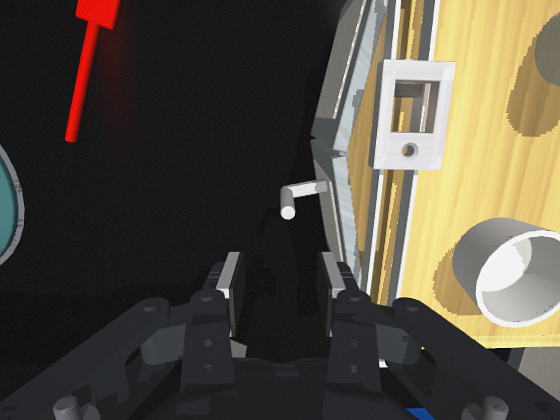

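The wrist view shows the post top at (212,288), the keeper hole at (150,409), and the pads near (265,230) and (265,335). The post sits about 4 mm further out in x than I fitted, which is well within the cage. I'm going down around it.

Emit:
carry_out(plan=[0.003,0.002,-0.033,0,0,0,0,0,-0.033,0,0,0,0,0,-0.033,0,0,0,0,0,-0.0325,0,0,0,0,0,0,0,0,0])

```text
clock: 3.92
tcp_pos: [0.5367, 0.028, 0.1663]
orientation: [[0.01, 1.0, -0.004], [1.0, -0.01, -0.0], [-0.0, -0.004, -1.0]]
ft_force: [0.7, 0.5, 0.7]
gripper_width: 0.0366
grasp_force: 0.0
```

```bash
python3 - <<'E'
from h import *
c=optics.capture("wrist"); save(c,"w2")
s=arm.read_state(); print(s["clock"],s["tcp_pos"],s["ft_force"])
E
```

```text
3.975 [0.53749754 0.02825514 0.16833074] [-0.15922423 -0.25972286  0.71933651]
```

View pics/w2.png

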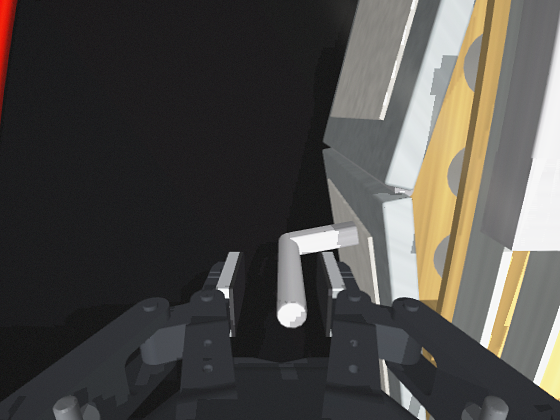

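```bash
cat > path.py <<'E'
from h import *
def tcp(t,off=(.003,0)):
    s,c=np.sin(t),np.cos(t); g=np.arctan2(195*s-54*c,-125*c+54*s)+q[2]
    p=pts(th(t)["handle"])[:2]+np.array(off)+.006*np.array([np.cos(g),np.sin(g)])
    return np.r_[p,np.degrees(g)%360-180]
E
python3 - <<'E'
from path import *
P=np.array([[.5375,.0283,-.6]]+[tcp(t) for t in (.23,.28,.34,.40,.46,.52,.58,.65,.72,.80,.88,.95)])
print(np.round(P,4).tolist()); print(np.c_[np.round(np.diff(P[:,:2],axis=0),4),np.round(np.diff(P[:,2]),1)].tolist())
E
```

```text
[[0.5375, 0.0283, -0.6], [0.5323, 0.0276, 2.8253], [0.5269, 0.0281, -2.5058], [0.5209, 0.0295, -9.4717], [0.5153, 0.0316, -16.9785], [0.5101, 0.0344, -24.8689], [0.5055, 0.0379, -32.9193], [0.5014, 0.0421, -40.8753], [0.4972, 0.0476, -49.7263], [0.4937, 0.0539, -57.86], [0.4904, 0.0621, -66.1155], [0.4878, 0.0711, -73.2558], [0.4862, 0.0798, -78.6699]]
[[-0.0052, -0.0007, 3.4], [-0.0054, 0.0005, -5.3], [-0.0061, 0.0014, -7.0], [-0.0056, 0.0021, -7.5], [-0.0051, 0.0028, -7.9], [-0.0046, 0.0035, -8.1], [-0.0041, 0.0041, -8.0], [-0.0042, 0.0056, -8.9], [-0.0036, 0.0063, -8.1], [-0.0033, 0.0081, -8.3], [-0.0025, 0.0091, -7.1], [-0.0016, 0.0087, -5.4]]
```

Before the whole arc I'll run the first half, then check force and fold angle.

Emit:
carry_out(plan=[-0.005,-0.0005,0,0,0,0,-0.0055,0.0005,0,0,0,-2,-0.006,0.0015,0,0,0,-7,-0.0055,0.002,0,0,0,-7.5,-0.005,0.003,0,0,0,-8,-0.0045,0.0035,0,0,0,-8,-0.004,0.004,0,0,0,-8], jaw=0.43)

```text
clock: 4.85
tcp_pos: [0.5025, 0.0434, 0.1693]
orientation: [[0.66, 0.751, 0.002], [0.751, -0.66, 0.0], [0.002, 0.002, -1.0]]
ft_force: [3.8, -0.9, 0.4]
gripper_width: 0.0246
grasp_force: 1.6
```

```bash
python3 - <<'E'
from h import *
c=optics.capture("wrist"); save(c,"w3"); d=optics.capture("top")
for k,z in dict(handle=.187,hole=.236,roller=.213).items():
  for n in(c,d):
    for m in models.tip_of(k,n)[:1]: print(k,round(m["p"],2),np.round(m["position"]),onz(n,m["position"],z))
s=arm.read_state(); print(s["clock"],s["tcp_pos"],s["ft_force"],s["gripper_width"],np.degrees(np.arctan2(s["orientation"][1][1],s["orientation"][0][1])))
E
```

```text
handle 0.76 [287. 295.] [0.50622037 0.03762264 0.187     ]
hole 0.62 [187. 256.] [0.62394045 0.08176823 0.236     ]
roller 0.48 [190. 308.] [ 0.62049652 -0.03272073  0.213     ]
5.25 [0.50240235 0.04314347 0.16827919] [-0.21273601 -0.23893728  0.34249027] 0.024442557270797 -40.89174060175223
```

View pics/w3.png

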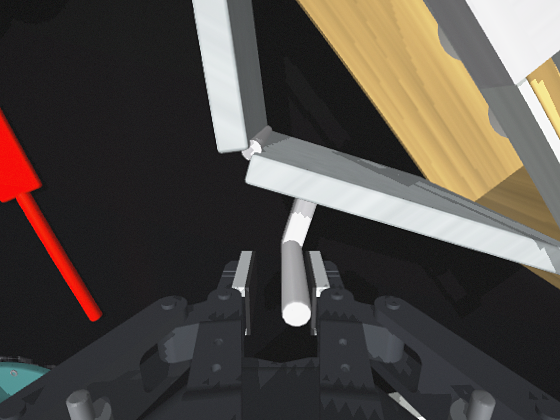

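The cage is pulling the post cleanly at about 4 N, with the post at (315,295) against the trailing pad. The roller is now about 114 mm short of the hole.

```bash
python3 - <<'E'
from path import *
P=np.array([[.5024,.0431,-40.9]]+[tcp(t,(.005,0)) for t in (.65,.71,.77,.83,.89,.94,.98,1.02,1.05,1.08,1.1,1.12,1.14,1.16,1.18,1.2)])
print(np.round(P,4).tolist()); print(np.c_[np.round(np.diff(P[:,:2],axis=0),4),np.round(np.diff(P[:,2]),1)].tolist())
E
```

```text
[[0.5024, 0.0431, -40.9], [0.4992, 0.0476, -49.7263], [0.4961, 0.053, -56.7484], [0.4935, 0.0589, -63.1532], [0.4913, 0.0653, -68.9198], [0.4896, 0.0723, -74.0744], [0.4884, 0.0785, -77.9402], [0.4878, 0.0838, -80.7779], [0.4873, 0.0892, -83.4102], [0.487, 0.0935, -85.2611], [0.4869, 0.0978, -87.0149], [0.4869, 0.1008, -88.1338], [0.487, 0.1038, -89.2149], [0.4871, 0.1069, -90.2602], [0.4872, 0.11, -91.2715], [0.4874, 0.1132, -92.2506], [0.4877, 0.1164, -93.1993]]
[[-0.0032, 0.0045, -8.8], [-0.0031, 0.0054, -7.0], [-0.0026, 0.0059, -6.4], [-0.0022, 0.0065, -5.8], [-0.0018, 0.007, -5.2], [-0.0011, 0.0062, -3.9], [-0.0007, 0.0052, -2.8], [-0.0005, 0.0055, -2.6], [-0.0002, 0.0042, -1.9], [-0.0001, 0.0044, -1.8], [-0.0, 0.003, -1.1], [0.0, 0.003, -1.1], [0.0001, 0.0031, -1.0], [0.0001, 0.0031, -1.0], [0.0002, 0.0032, -1.0], [0.0003, 0.0032, -0.9]]
```

Emit:
carry_out(plan=[-0.003,0.0045,0,0,0,-9,-0.003,0.0055,0,0,0,-7,-0.0025,0.006,0,0,0,-6.5,-0.002,0.0065,0,0,0,-6,-0.002,0.007,0,0,0,-5,-0.001,0.006,0,0,0,-4,-0.001,0.005,0,0,0,-3,-0.0005,0.005,0,0,0,-2.5,0,0.004,0,0,0,-2,0,0.0025,0,0,0,-1])

```text
clock: 6.5
tcp_pos: [0.4875, 0.0952, 0.1682]
orientation: [[0.999, 0.053, 0.0], [0.053, -0.999, -0.0], [0.0, 0.0, -1.0]]
ft_force: [1.1, -1.2, 0.1]
gripper_width: 0.0244
grasp_force: 0.7
```

Emit:
carry_out(plan=[0,0.0015,0,0,0,-1,0,0.0015,0,0,0,-1])

```text
clock: 6.75
tcp_pos: [0.4874, 0.0982, 0.1682]
orientation: [[1.0, 0.017, -0.0], [0.017, -1.0, -0.0], [-0.0, 0.0, -1.0]]
ft_force: [1.5, -1.1, -0.4]
gripper_width: 0.0245
grasp_force: 0.6
```

Emit:
carry_out(plan=[0,0.0015,0,0,0,-0.5,0,0.0015,0,0,0,-0.5])

```text
clock: 7.0
tcp_pos: [0.4874, 0.1013, 0.1682]
orientation: [[1.0, 0.0, -0.0], [0.0, -1.0, -0.0], [-0.0, 0.0, -1.0]]
ft_force: [0.3, -0.8, -0.2]
gripper_width: 0.0244
grasp_force: 0.6
```

Emit:
carry_out(plan=[0,0.001,0,0,0,0,0,0.001,0,0,0,0,0,0.001,0,0,0,0])

```text
clock: 7.38
tcp_pos: [0.4874, 0.1043, 0.1682]
orientation: [[1.0, 0.001, 0.0], [0.001, -1.0, 0.0], [0.0, -0.0, -1.0]]
ft_force: [0.7, -0.5, -0.2]
gripper_width: 0.0244
grasp_force: 0.5
```

Emit:
carry_out(plan=[0,0.001,0,0,0,0,0,0.001,0,0,0,0])

```text
clock: 7.62
tcp_pos: [0.4874, 0.1063, 0.1682]
orientation: [[1.0, 0.001, -0.0], [0.001, -1.0, 0.0], [-0.0, -0.0, -1.0]]
ft_force: [1.4, -0.3, 0.3]
gripper_width: 0.0242
grasp_force: 0.5
```

Emit:
carry_out(plan=[0,0.0005,0,0,0,0,0,0.0005,0,0,0,0])

```text
clock: 7.88
tcp_pos: [0.4874, 0.1073, 0.1682]
orientation: [[1.0, 0.001, -0.0], [0.001, -1.0, 0.0], [-0.0, -0.0, -1.0]]
ft_force: [0.7, -0.6, -0.2]
gripper_width: 0.0244
grasp_force: 0.5
```

Emit:
carry_out(plan=[0,0.0007,0,0,0,0,0,0.0007,0,0,0,0])

```text
clock: 8.12
tcp_pos: [0.4874, 0.1087, 0.1682]
orientation: [[1.0, 0.001, 0.0], [0.001, -1.0, 0.0], [0.0, -0.0, -1.0]]
ft_force: [0.5, -1.2, 1.0]
gripper_width: 0.0246
grasp_force: 0.5
```

Emit:
carry_out(plan=[0,0.0007,0,0,0,0,0,0.0007,0,0,0,0])

```text
clock: 8.38
tcp_pos: [0.4874, 0.11, 0.1682]
orientation: [[1.0, 0.001, 0.0], [0.001, -1.0, -0.0], [0.0, 0.0, -1.0]]
ft_force: [0.7, -1.0, 0.1]
gripper_width: 0.0238
grasp_force: 0.5
```

Emit:
carry_out(plan=[0,0.0005,0,0,0,0,0,0.0005,0,0,0,0])

```text
clock: 8.62
tcp_pos: [0.4874, 0.1111, 0.1682]
orientation: [[1.0, 0.001, 0.0], [0.001, -1.0, 0.0], [0.0, -0.0, -1.0]]
ft_force: [0.6, -0.5, -0.4]
gripper_width: 0.0241
grasp_force: 0.5
```

Emit:
carry_out(plan=[0,0.0005,0,0,0,0,0,0.0005,0,0,0,0])

```text
clock: 8.88
tcp_pos: [0.4874, 0.112, 0.1682]
orientation: [[1.0, 0.001, -0.0], [0.001, -1.0, 0.0], [-0.0, -0.0, -1.0]]
ft_force: [0.5, -1.1, -0.2]
gripper_width: 0.0242
grasp_force: 0.5
```

Emit:
carry_out(plan=[0,0.0005,0,0,0,0,0,0.0005,0,0,0,0])

```text
clock: 9.12
tcp_pos: [0.4874, 0.1131, 0.1682]
orientation: [[1.0, 0.001, -0.0], [0.001, -1.0, 0.0], [-0.0, -0.0, -1.0]]
ft_force: [-0.3, -0.8, 0.2]
gripper_width: 0.024
grasp_force: 0.5
```

```bash
python3 - <<'E'
from h import *
d=optics.capture("scene"); t=optics.capture("top")
for k,z in dict(hole=.236,roller=.213,keeper=.222,fold=.187).items():
  for n in(d,t):
    for m in models.tip_of(k,n)[:1]: print(k,round(m["p"],2),np.round(m["position"]),onz(n,m["position"],z))
a=cv2.resize(d["pixels"][120:230,210:350],None,fx=4,fy=4,interpolation=cv2.INTER_CUBIC)
cv2.imwrite("pics/c4.png",a[:,:,::-1])
s=arm.read_state(); print(s["clock"],s["tcp_pos"],s["ft_force"])
E
```

```text
hole 0.65 [173. 298.] [0.61656171 0.07999258 0.236     ]
hole 0.87 [188. 256.] [0.62169371 0.0813366  0.236     ]
roller 0.54 [173. 301.] [0.61463778 0.09800962 0.213     ]
roller 0.53 [189. 246.] [0.62521553 0.10714029 0.213     ]
keeper 0.8 [173. 297.] [0.6080845  0.08839302 0.222     ]
keeper 0.6 [191. 258.] [0.61725229 0.07955252 0.222     ]
fold 0.61 [136. 265.] [0.4762219  0.16645749 0.187     ]
fold 0.73 [204. 269.] [0.59332133 0.05810114 0.187     ]
9.625 [0.48736574 0.11304167 0.16816938] [-0.23240691  1.1097561   0.74702911]
```

View pics/c4.png

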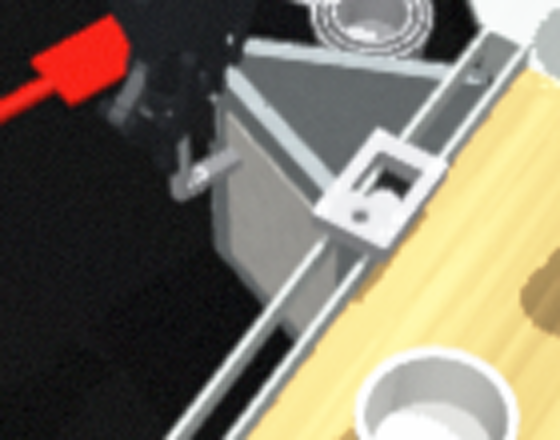

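In the scene crop the roller shows in the keeper's window past the hole, at crop (385,205), about 20–25 mm beyond it. There is no buffer contact yet, so I continue in small steps.

Emit:
carry_out(plan=[0,0.0005,0,0,0,0,0,0.0005,0,0,0,0])

```text
clock: 9.88
tcp_pos: [0.4874, 0.1134, 0.1682]
orientation: [[1.0, 0.0, -0.0], [0.0, -1.0, -0.002], [-0.0, 0.002, -1.0]]
ft_force: [-0.1, -9.8, 0.8]
gripper_width: 0.0244
grasp_force: 4.9
```

Emit:
carry_out(plan=[0,0.0005,0,0,0,0,0,0.0005,0,0,0,0])

```text
clock: 10.12
tcp_pos: [0.4874, 0.1135, 0.1682]
orientation: [[1.0, -0.0, -0.0], [-0.0, -1.0, -0.003], [-0.0, 0.003, -1.0]]
ft_force: [-1.7, -19.0, 2.0]
gripper_width: 0.0243
grasp_force: 9.1
```

Emit:
carry_out(plan=[0,0.0004,0,0,0,0,0,0.0004,0,0,0,0])

```text
clock: 10.38
tcp_pos: [0.4874, 0.1137, 0.1682]
orientation: [[1.0, -0.001, -0.0], [-0.001, -1.0, -0.005], [-0.0, 0.005, -1.0]]
ft_force: [-1.0, -24.4, 1.8]
gripper_width: 0.0244
grasp_force: 12.4
```

The buffer has been felt: 19–24 N at the handle, so about 10–14 N at the roller, held for over 0.3 s. Now I back off, lift and go to the pin.

Emit:
carry_out(plan=[0,-0.003,0,0,0,0,0,-0.004,0,0,0,0,0,0,0.03,0,0,0,0,0,0.05,0,0,0,0,0,0.06,0,0,0,0,0,0.03,0,0,0])

```text
clock: 11.12
tcp_pos: [0.4876, 0.1089, 0.3417]
orientation: [[1.0, 0.001, 0.003], [0.001, -1.0, 0.001], [0.003, -0.001, -1.0]]
ft_force: [0.8, -0.5, 0.2]
gripper_width: 0.024
grasp_force: 0.0
```

Emit:
carry_out(plan=[-0.007,-0.055,-0.015,0,0,0,-0.007,-0.057,-0.02,0,0,0,-0.007,-0.057,-0.02,0,0,0,-0.007,-0.057,-0.02,0,0,0,-0.007,-0.057,-0.02,0,0,0,-0.007,-0.057,-0.02,0,0,0,-0.007,-0.057,-0.02,0,0,0,0,0,0,0,0,0], jaw=0)

```text
clock: 12.12
tcp_pos: [0.437, -0.2907, 0.2011]
orientation: [[1.0, -0.003, -0.003], [-0.003, -1.0, 0.002], [-0.003, -0.002, -1.0]]
ft_force: [0.2, 0.1, 0.3]
gripper_width: 0.0424
grasp_force: 0.0
```

```bash
python3 - <<'E'
from h import *
c=optics.capture("wrist"); save(c,"w5"); d=optics.capture("top")
for k,z in dict(pin=.006,stand=0).items():
  for n in(c,d):
    for m in models.tip_of(k,n)[:1]: print(k,round(m["p"],2),np.round(m["position"]),onz(n,m["position"],z))
for k in("pin","stand"):
  for m in models.trace(k,c)[:1]: print(k,m["p"],m["extent"])
for m in models.tip_of("roller",d)[:1]: print("roller",m,onz(d,m["position"],.213))
s=arm.read_state(); print(s["clock"],s["tcp_pos"],s["ft_force"],s["gripper_width"])
E
```

```text
pin 0.6 [182. 284.] [ 0.43784837 -0.29389065  0.006     ]
stand 0.81 [185. 282.] [ 0.43320887 -0.29234967  0.        ]
stand 0.86 [274. 406.] [ 0.42396084 -0.29611589  0.        ]
pin 0.91 [272.5, 186.3, 295.1, 208.8]
stand 0.98 [241.9, 152.4, 321.9, 230.5]
roller {'position': [190.5, 246.6], 'p': 0.47} [0.62129279 0.1060109  0.213     ]
12.575 [ 0.43873281 -0.28753089  0.20367338] [-0.07020573 -0.82001151  0.9314848 ] 0.042748091409357376
```

View pics/w5.png

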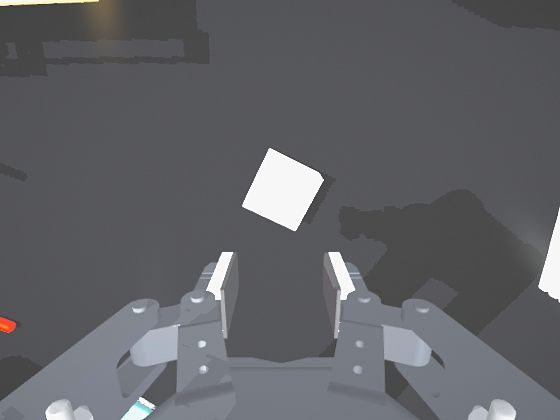

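```bash
python3 - <<'E'
from h import *
c=optics.capture("wrist")
m=models.trace("pin",c)[0]["region"]; r,k=np.nonzero(m); print(r.mean(),k.mean(),r.min(),r.max(),k.min(),k.max())
print("block top",onz(c,(191.5,282.5),.04),"pin mask centre mid-head",onz(c,(r.mean(),k.mean()),.058))
p=onz(c,(191.5,282.5),.04)
for z in(.04,.072): print(proj(c,[p[0],p[1],z]))
s=c["pixels"].min(2)[140:240,230:335].astype(float); print(s.max(),np.percentile(s,99))
o=np.clip((s-215)*6,0,255).astype(np.uint8); cv2.imwrite("pics/w6.png",cv2.resize(o,None,fx=4,fy=4))
E
```

```text
199.04843304843305 285.1908831908832 187 211 277 294
block top [ 0.43735597 -0.28984603  0.04      ] pin mask centre mid-head [ 0.43434032 -0.29232427  0.058     ]
[[282.5 191.5]]
[[282.71580713 199.87583833]]
255.0 255.0
```

View pics/w6.png

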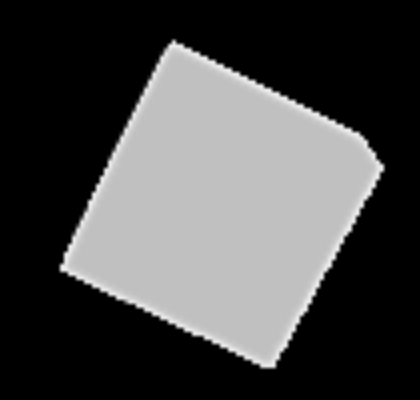

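The stretched crop is saturated, so the pin can't be told from the block, but the block's centre gives (0.436,-0.291). I'm going down and gripping the head there.

Emit:
carry_out(plan=[-0.002,-0.003,-0.05,0,0,0,0,0,-0.05,0,0,0,0,0,-0.04,0,0,0,0,0,-0.017,0,0,0,0,0,0,0,0,0])

```text
clock: 13.3
tcp_pos: [0.4363, -0.291, 0.0461]
orientation: [[1.0, 0.001, -0.001], [0.001, -1.0, 0.001], [-0.001, -0.001, -1.0]]
ft_force: [-0.1, 0.3, -0.6]
gripper_width: 0.0428
grasp_force: 0.0
```

Emit:
carry_out(plan=[0,0,0,0,0,0,0,0,0,0,0,0,0,0,0,0,0,0,0,0,0,0,0,0,0,0,0,0,0,0,0,0,0,0,0,0], jaw=1, grip_force=40)

```text
clock: 14.05
tcp_pos: [0.4372, -0.2917, 0.0481]
orientation: [[1.0, 0.001, 0.002], [0.001, -1.0, -0.001], [0.002, 0.001, -1.0]]
ft_force: [-0.4, 1.3, 6.4]
gripper_width: 0.0136
grasp_force: 38.9
```

```bash
python3 - <<'E'
from h import *
c=optics.capture("wrist"); d=optics.capture("scene"); t=optics.capture("top")
a=cv2.resize(c["pixels"][150:360,190:370],(480,560),interpolation=cv2.INTER_CUBIC)
a=(255*(a/255.)**1.5).astype(np.uint8)
p=proj(d,[.436,-.291,.05])[0]; x,y=p.astype(int)
b=cv2.resize(d["pixels"][max(y-35,0):y+35,max(x-40,0):x+40],(320,280),interpolation=cv2.INTER_CUBIC)
p=proj(t,[.436,-.291,.05])[0]; x,y=p.astype(int)
e=cv2.resize(t["pixels"][max(y-35,0):y+35,max(x-40,0):x+40],(320,280),interpolation=cv2.INTER_CUBIC)
o=np.hstack([a,np.vstack([b,e])]); cv2.imwrite("pics/g1.png",o[:,:,::-1])
s=arm.read_state(); print(s["clock"],s["tcp_pos"],s["ft_force"],s["gripper_width"])
for n,k in (("w",c),("s",d)):
  for m in models.tip_of("pin",k)[:1]: print(n,m,onz(k,m["position"],.006))
E
```

```text
14.2 [ 0.43716227 -0.29166569  0.04805513] [-0.60141869  1.07710395  5.68019607] 0.013698263683157493
w {'position': [238.4, 278.7], 'p': 0.78} [ 0.43485664 -0.29083901  0.006     ]
s {'position': [309.9, 147.9], 'p': 0.59} [ 0.43638618 -0.28459581  0.006     ]
```

View pics/g1.png

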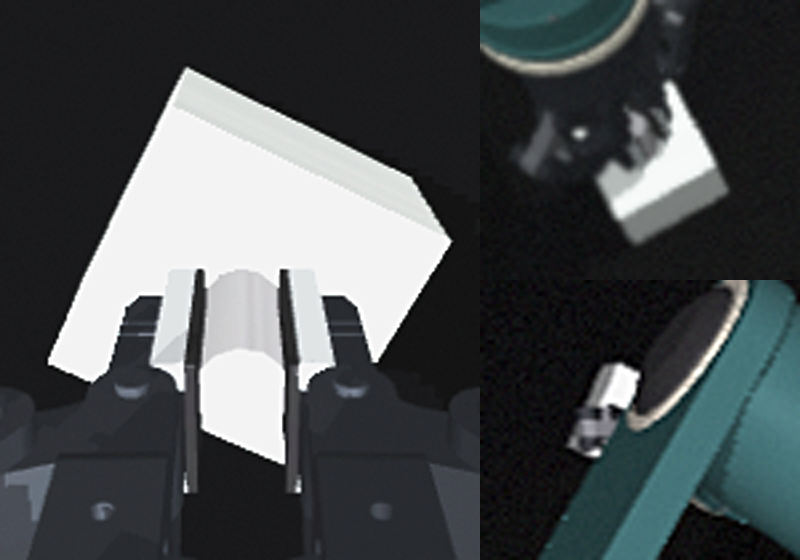

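The pads hold the head squarely and the pin sits upright between them, at crop (310,245). The upward force comes from the pads swinging forward as they close. Now I lift.

Emit:
carry_out(plan=[0,0,0.01,0,0,0,0,0,0.02,0,0,0,0,0,0.03,0,0,0,0,0,0.05,0,0,0,0,0,0.05,0,0,0,0,0,0.05,0,0,0,0,0,0.05,0,0,0,0,0,0,0,0,0])

```text
clock: 15.3
tcp_pos: [0.4367, -0.2914, 0.3121]
orientation: [[1.0, 0.001, 0.006], [0.001, -1.0, -0.004], [0.006, 0.004, -1.0]]
ft_force: [0.7, 0.5, -0.6]
gripper_width: 0.0136
grasp_force: 39.3
```

```bash
python3 - <<'E'
from h import *
c=optics.capture("wrist"); save(c,"w7")
s=arm.read_state(); T=s["tcp_pos"]; print(s["clock"],T,s["ft_force"],s["gripper_width"])
for m in models.tip_of("pin_tip",c)[:2]: print(m)
for m in models.trace("pin",c)[:1]: print(m["p"],m["extent"])
for k,z in ((0,-.002),(0,-.03),(0,-.036),(0,-.042),(.002,-.036)): print(k,z,proj(c,T+[k,0,z]))
E
```

```text
15.35 [ 0.43642736 -0.29117196  0.30917788] [-0.24549656 -0.57129584 -1.37552622] 0.013270523984236877
{'position': [238.4, 278.8], 'p': 0.91}
0.98 [265.1, 234.9, 299.1, 309.8]
0 -0.002 [[279.50284352 261.81993473]]
0 -0.03 [[279.46931654 241.24742953]]
0 -0.036 [[279.46335049 237.5639776 ]]
0 -0.042 [[279.45773173 234.08862474]]
0.002 -0.036 [[279.46027221 234.59522727]]
```

View pics/w7.png

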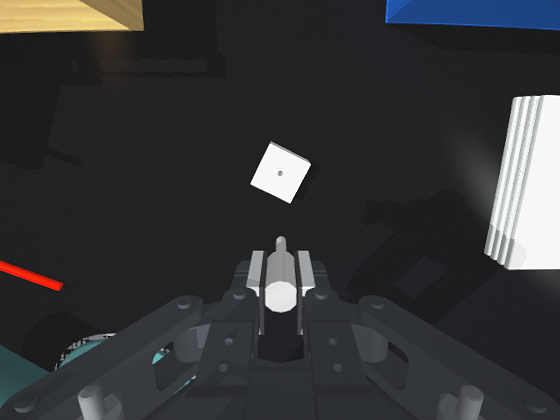

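The pin hangs straight, with its tip at (238,279). The stand hole is visible at (173,280) and serves as a reference for the offset. Next I move above the keeper.

Emit:
carry_out(plan=[0.0265,0.053,0,0,0,0,0.0265,0.053,0,0,0,0,0.0265,0.053,0,0,0,0,0.0265,0.053,0,0,0,0,0.0265,0.053,0,0,0,0,0.0265,0.053,0,0,0,0,0.0265,0.053,0,0,0,0,0,0,0,0,0,0,0,0,0,0,0,0,0,0,0,0,0,0])

```text
clock: 16.7
tcp_pos: [0.6215, 0.0788, 0.3061]
orientation: [[1.0, -0.001, -0.0], [-0.001, -1.0, -0.0], [-0.0, 0.0, -1.0]]
ft_force: [0.1, -0.4, -0.4]
gripper_width: 0.0136
grasp_force: 39.3
```

```bash
python3 - <<'E'
from h import *
np.set_printoptions(precision=4,suppress=True)
w=cv2.imread("pics/w7.png")
c=optics.capture("wrist"); save(c,"w8"); t=optics.capture("top")
s=arm.read_state(); T=s["tcp_pos"]; print(s["clock"],T,s["ft_force"],s["gripper_width"])
for m in models.tip_of("pin_tip",c)[:1]+models.tip_of("pin_tip",optics.capture("wrist"))[:1]: print(m)
for m in models.tip_of("hole",c)[:2]: print("hole",m,onz(c,m["position"],.236))
for m in models.tip_of("roller",c)[:1]: print("roller",m,onz(c,m["position"],.213))
for m in models.tip_of("hole",t)[:1]: print("top hole",m,onz(t,m["position"],.236))
# dark blob of stand hole in w7
g=cv2.cvtColor(w,cv2.COLOR_BGR2GRAY)[163:184,270:292].astype(float); k=g<g.max()-60
r,cc=np.nonzero(k[5:16,5:16]); print("stand hole px",r.mean()+168,cc.mean()+275,len(r))
print(cv2.cvtColor(c["pixels"],cv2.COLOR_RGB2GRAY)[190:245:2,255:305:2])
E
```

```text
16.8 [0.6216 0.0788 0.3064] [-1.051   0.3279 -0.1464] 0.013536265242088678
{'position': [237.2, 280.6], 'p': 0.77}
{'position': [235.4, 282.7], 'p': 0.76}
hole {'position': [218.1, 280.1], 'p': 0.96} [0.6233 0.0788 0.236 ]
roller {'position': [239.2, 279.8], 'p': 0.64} [0.5973 0.0791 0.213 ]
top hole {'position': [185.0, 258.2], 'p': 0.71} [0.6292 0.0775 0.236 ]
stand hole px 172.8421052631579 279.8421052631579 19
[[ 92  89  89  89  92  80  83  92  95  95  97  97  97  97  97  97  96  98
   98  97  95 133 134 139 138]
 [222 222 222 221 221 219 215 217 219 226 223 222 220 220 221 222 221 221
  223 221 223 148 134 135 134]
 [217 217 216 217 216 215 224 226 224 229 227 229 228 236 228 229 239 233
  236 239 234 116  97  99  98]
 [219 219 219 218 239 238 237 229 223 228 228 229 229 224 228 231 228 233
  224 229 229 115  95  95  96]
 [223 222 222 221 234 233 231 228 233 229 234 224 222 218 234 233 222 227
  219 222 223 111  92  93  89]
 [219 220 220 219 231 231 231 238 238 238 228 228 228 221 228 228 215 224
  223 216 217 166 169 169 192]
 [208 196 200 206 218 213 213 220 221 224 220 223 22
[... 1558 characters left out ...]
16 217 214 215 215 214 214 217 214 216
  217 215 209 169 170 168 238]
 [ 98  98  97  93 221 210 204 211 215 217 213 215 215 215 215 217 213 215
  216 217 149  32  36  32  49]
 [101 101 102 103 220 210 205 210 214 217 213 219 144 136 199 218 214 215
  217 218 153  17  21  19  14]
 [107 106 105 110 220 211 203 211 215 217 214 155 108  99  83 173 215 216
  217 217 154  14  17  21  15]
 [197 197 195 189 215 210 202 210 215 216 210 108 112 101  88 132 216 215
  216 219 103  12  19  20  19]
 [216 216 216 214 213 210 203 210 216 216 204 112 111  87  89 116 217 215
  216 220 101  15  17  18  18]
 [215 215 215 215 214 209 205 211 216 216 206 114  87  89  90 121 224 221
  216 219 103  16  16  19  17]]
```

```bash
python3 - <<'E'
from h import *
np.set_printoptions(precision=4,suppress=True)
c=optics.capture("wrist"); s=arm.read_state(); T=s["tcp_pos"]; print(T,s["clock"])
g=cv2.cvtColor(c["pixels"],cv2.COLOR_RGB2GRAY)
m=models.trace("pin",c)[0]; print(m["extent"])
mm=m["region"]; 
for r in range(int(m["extent"][1]),int(m["extent"][1])+14,2):
    k=np.nonzero(mm[r])[0]; print(r,k.min(),k.max())
H=onz(c,(222,279.3),.236); print("hole",H)
for rc in((237,280.6),(238,281)):
  for z in(-.041,-.043):
    P=onz(c,rc,T[2]+z); print(rc,z,P,"need",(H-P)[:2]*1e3,"mm")
# predicted 6mm tip circle outline pixel rows for centre P
P=onz(c,(237.5,281),T[2]-.042); a=np.linspace(0,6.28,13)
o=proj(c,np.c_[P[0]+.0025*np.cos(a),P[1]+.0025*np.sin(a),0*a+P[2]]); print(o.min(0),o.max(0))
o=proj(c,np.c_[H[0]+.006*np.cos(a),H[1]+.006*np.sin(a),0*a+.236]); print("hole ring",o.min(0),o.max(0))
print(g[230:252,270:292])
E
```

```text
[0.6219 0.0797 0.3063] 17.15
[264.6, 234.4, 298.8, 310.5]Traceback (most recent call last):
  File "<stdin>", line 8, in <module>
    return umr_minimum(a, axis, None, out, keepdims, initial, where)
ValueError: zero-size array to reduction operation minimum which has no identity
```

```bash
python3 - <<'E'
from h import *
np.set_printoptions(precision=4,suppress=True,linewidth=150)
c=optics.capture("wrist"); s=arm.read_state(); T=s["tcp_pos"]; print(T,s["clock"])
g=cv2.cvtColor(c["pixels"],cv2.COLOR_RGB2GRAY)
H=onz(c,(222,279.3),.236); print("hole",H)
for rc in((237,280.6),(238,281)):
  for z in(-.041,-.043):
    P=onz(c,rc,T[2]+z); print(rc,z,P,"need",(H-P)[:2]*1e3,"mm")
a=np.linspace(0,6.28,25)
o=proj(c,np.c_[P[0]+.0025*np.cos(a),P[1]+.0025*np.sin(a),0*a+P[2]]); print(o.min(0),o.max(0))
o=proj(c,np.c_[H[0]+.006*np.cos(a),H[1]+.006*np.sin(a),0*a+.236]); print("hole ring",o.min(0),o.max(0))
print(g[210:250,268:292])
E
```

```text
[0.6219 0.0798 0.3062] 17.25
hole [0.6207 0.0803 0.236 ]
(237, 280.6) -0.041 [0.6209 0.0794 0.2652] need [-0.2     0.9451] mm
(237, 280.6) -0.043 [0.62   0.0794 0.2632] need [0.6146 0.9449] mm
(238, 281) -0.041 [0.6202 0.0791 0.2652] need [0.485  1.1997] mm
(238, 281) -0.043 [0.6194 0.0791 0.2632] need [1.307  1.2022] mm
[277.1145 234.3796] [284.8856 241.5931]
hole ring [271.0271 214.13  ] [287.5734 229.7471]
[[209 207 211 213 214 216 218 216 211 215 218 215 215 215 216 217 215 216 217 217 215 215 215 218]
 [208 208 212 213 214 215 217 216 211 214 218 215 215 215 216 215 216 216 217 218 216 215 215 217]
 [207 208 211 213 214 216 216 216 212 215 217 215 215 215 215 215 215 216 216 217 215 215 216 218]
 [207 208 210 214 214 216 217 215 210 215 218 216 216 215 215 215 215 217 216 216 215 215 215 217]
 [207 208 211 213 213 216 217 217 211 217 220 219 218 219 218 216 216 217 217 216 215 215 216 217]
 [208 207 211 213 214 215 217 217 214 214 186 173 173 174 184 210 219 217 217 217 215 215 217 218]
 [207 207 211 212 215 217 220 214 174 155 158 162 165 168 168 170 177 201 219 217 214 215 216
[... 2573 characters left out ...]
0 217]
 [214 208 217 213 221 217 224 215 146 106  90 113 105  90  89  87  83 127 217 224 227 228 226 224]
 [213 208 216 214 220 217 224 215 148 107  86  86  90  91  91  89  81 128 215 223 227 227 226 223]
 [224 219 225 219 216 225 231 227 158  77  86  88  89  91  89  89  82 126 220 232 234 234 232 229]
 [214 208 217 214 220 218 224 213 122  79  87  89  90  91  89  88  81 129 217 224 227 227 227 228]
 [212 206 216 213 219 217 224 213 114  81  86  88  91  90  90  88  84 106 177 218 228 227 227 228]
 [224 225 225 227 228 228 228 203  99  82  87  89  90  91  90  87  83 112 189 227 231 220 232 229]
 [234 232 227 233 229 234 233 230  99  81  88  90  90  89  89  89  84 112 191 227 231 217 224 223]]
```

Emit:
carry_out(plan=[0.001,0.0011,-0.01,0,0,0,0,0,-0.01,0,0,0,0,0,-0.006,0,0,0,0,0,-0.003,0,0,0,0,0,-0.003,0,0,0,0,0,-0.003,0,0,0])

```text
clock: 18.0
tcp_pos: [0.6229, 0.0809, 0.2713]
orientation: [[1.0, 0.001, 0.0], [0.001, -1.0, 0.0], [0.0, -0.0, -1.0]]
ft_force: [0.3, -0.2, -0.1]
gripper_width: 0.0137
grasp_force: 39.3
```

Emit:
carry_out(plan=[0,0,-0.003,0,0,0,0,0,-0.003,0,0,0])

```text
clock: 18.25
tcp_pos: [0.6229, 0.0809, 0.2651]
orientation: [[1.0, 0.001, 0.0], [0.001, -1.0, 0.0], [0.0, -0.0, -1.0]]
ft_force: [-0.2, 0.4, -0.3]
gripper_width: 0.0135
grasp_force: 39.3
```

Tip is about 13 mm below the mouth with no force, so it is in the hole. Continuing down.

Emit:
carry_out(plan=[0,0,-0.004,0,0,0,0,0,-0.004,0,0,0,0,0,-0.004,0,0,0])

```text
clock: 18.62
tcp_pos: [0.6229, 0.0808, 0.2529]
orientation: [[1.0, 0.001, 0.0], [0.001, -1.0, -0.0], [0.0, 0.0, -1.0]]
ft_force: [-0.8, -1.9, 0.6]
gripper_width: 0.0134
grasp_force: 39.4
```

Emit:
carry_out(plan=[0,0,-0.003,0,0,0,0,0,-0.003,0,0,0])

```text
clock: 18.88
tcp_pos: [0.6229, 0.0807, 0.2472]
orientation: [[1.0, 0.0, 0.0], [0.0, -1.0, -0.0], [0.0, 0.0, -1.0]]
ft_force: [-1.2, -3.4, 2.1]
gripper_width: 0.0136
grasp_force: 39.4
```

Emit:
carry_out(plan=[0,0,-0.001,0,0,0,0,0,-0.001,0,0,0])

```text
clock: 19.12
tcp_pos: [0.6229, 0.0808, 0.2454]
orientation: [[1.0, 0.0, 0.0], [0.0, -1.0, -0.0], [0.0, 0.0, -1.0]]
ft_force: [-0.7, -4.2, 1.8]
gripper_width: 0.0133
grasp_force: 39.6
```

Emit:
carry_out(plan=[0.0001,-0.0006,-0.001,0,0,0,0,0,-0.001,0,0,0])

```text
clock: 19.38
tcp_pos: [0.6231, 0.0805, 0.244]
orientation: [[1.0, 0.001, 0.001], [0.001, -1.0, 0.0], [0.001, -0.0, -1.0]]
ft_force: [-2.2, -2.3, 11.7]
gripper_width: 0.0138
grasp_force: 40.5
```

Emit:
carry_out(plan=[0,0,0,0,0,0,0,0,0,0,0,0,0,0,0,0,0,0,0,0,0,0,0,0], jaw=0.2)

```text
clock: 19.88
tcp_pos: [0.623, 0.0804, 0.2431]
orientation: [[1.0, 0.001, -0.0], [0.001, -1.0, 0.0], [-0.0, -0.0, -1.0]]
ft_force: [-0.2, -0.4, 0.9]
gripper_width: 0.0344
grasp_force: 0.0
```

```bash
python3 - <<'E'
from h import *
np.set_printoptions(precision=4,suppress=True)
c=optics.capture("wrist"); s=arm.read_state(); print(s["clock"],s["tcp_pos"],s["ft_force"],s["gripper_width"])
m=models.trace("pin",c)[:1]
for k in m: print(k["p"],k["extent"])
x,y=.6228,.0802; a=np.linspace(0,6.28,25)
for z in(.236,.268):
    o=proj(c,np.c_[x+.008*np.cos(a),y+.008*np.sin(a),0*a+z]); print(z,o.min(0),o.max(0))
E
```

```text
19.925 [0.623  0.0804 0.2431] [ 0.1788 -0.3163  0.7822] 0.034058412086033434
0.79 [263.7, 250.0, 299.1, 310.1]
0.236 [265.2355 245.8398] [295.3186 273.1114]
0.268 [261.7991 276.2261] [298.5898 308.3063]
```

The head bottomed out at the expected height with 12 N, and the pin's pixels match it being fully seated. I retreat and check.

Emit:
carry_out(plan=[0,0,0.02,0,0,0,0,0,0.04,0,0,0,0,0,0.05,0,0,0,0,0,0.05,0,0,0,-0.04,-0.03,0,0,0,0,-0.04,-0.03,0,0,0,0,-0.02,0,0,0,0,0,0,0,0,0,0,0,0,0,0,0,0,0])

```text
clock: 21.1
tcp_pos: [0.5234, 0.0205, 0.4039]
orientation: [[1.0, 0.001, 0.001], [0.001, -1.0, 0.0], [0.001, -0.0, -1.0]]
ft_force: [-0.7, 0.0, 0.5]
gripper_width: 0.0342
grasp_force: 0.0
```

```bash
python3 - <<'E'
from h import *
np.set_printoptions(precision=4,suppress=True)
a=np.linspace(0,6.28,25)
for n in("wrist","scene"):
    c=optics.capture(n)
    for m in models.trace("pin",c)[:1]:
        print(n,m["p"],m["extent"])
    o=np.vstack([proj(c,np.c_[.6222+.008*np.cos(a),.0803+.008*np.sin(a),0*a+z]) for z in(.236,.268)]); print(o.min(0),o.max(0))
    for m in models.tip_of("roller",c)[:1]: print("roller",m,onz(c,m["position"],.213))
    for k in("jar","ramekin","cups"):
        for m in models.tip_of(k,c)[:1]: print(k,onz(c,m["position"],0 if k=="cups" else .2))
s=arm.read_state(); print(s["clock"],s["tcp_pos"],s["ft_force"])
E
```

```text
wrist 0.79 [200.8, 76.8, 227.0, 95.5]
[199.7168  73.6898] [225.0957  95.8174]
roller {'position': [87.1, 194.0], 'p': 0.72} [0.624  0.1077 0.213 ]
ramekin [0.516  0.2384 0.2   ]
cups [0.4776 0.3674 0.    ]
[296.809  161.7787] [304.8443 177.0137]
roller {'position': [170.4, 307.1], 'p': 0.45} [0.6216 0.1115 0.213 ]
jar [0.7412 0.1597 0.2   ]
ramekin [ 0.7136 -0.0146  0.2   ]
cups [0.4731 0.3572 0.    ]
21.7 [0.523  0.0204 0.4032] [-0.3722  1.0293  0.2905]
```

The pin's outline matches the fully seated position, the roller is about 27 mm past the hole, and the other things are unmoved. Handing in.

```bash
python3 -c "
from plant import arm
print(arm.finish_job())"
```

```text
the job is handed in; nothing more can be done
None
```

I handed the job in at about 22 s: the door is folded open, the roller was pressed on the buffer (estimated 12–16 N at most, above the 8 N asked but under the 20 N limit), and the pin is fully down in the keeper's hole; the camera check shows the roller about 27 mm past the hole and the ramekin, jar and cups unmoved, but the hand-in call returned no verdict.

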